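# Open the locked service panel of a robot controller

### The job

Unlock the access panel on top of the grey robot controller by turning the T-shaped key in its lock a full quarter turn clockwise (seen from above) while the panel is still shut; then swing the panel open, up and over, well past upright, so that it stays leaning back. Leave the key turned in the lock, and do not shift the other loose things on the bench and on the controller.

Things in the scene. Friction and masses are not known exactly. Their poses are not given: they have to be found in the camera images.
- controller: Grey steel case bolted to the bench, 260 (x) by 380 (y) by 107 mm high. Origin: middle of its underside; z up, x from its front (vent slots, round sockets; nearest the robot) to its back, y to its left. Turned up to 0.4 rad. The right 260 mm of its top is the dark grey access panel, top face 107 mm above the bench; the left 120 mm is a fixed deck of that height with two things on it.
- panel (a joint): Access panel, dark grey painted metal plate 210 (x) by 250 (y) by 6 mm, hinged along its back edge. 0 rad = shut, grows as the front edge swings up and back, 1.57 = upright, 1.83 = leaning back on its stop. Stiff hinge (friction 0.6 N m, weight up to 0.5 N m more when level): it stays where it is left. While locked it lifts only about 0.02 rad.
- key (a joint): Turn of the key. 0 rad = locked, crossbar parallel to the panel's front edge (it may start up to 0.2 rad along); grows clockwise seen from above; 1.57 = unlocked, at its stop, crossbar square to the front edge. The latch lets go beyond about 1.1 rad. Friction 0.1 N m, no spring: stays where it is left. The key cannot be drawn out.
- key_top (a point): Middle of the key's crossbar, on the turning axis. The key is a bright steel T: upright shank 14 mm thick, round crossbar 90 mm long, 12 mm thick, its centre line 45 mm above the panel's top face. The axis is 155 mm in front of the hinge line, 55 mm to the right of the panel's middle. Axes turn with the key, y along the crossbar.
- pull (a point): Middle of the bar of the panel's pull: a steel bridge handle, round bar 12 mm thick, 80 mm between its two posts, parallel to the front edge, bar centre 45 mm above the panel's top face, 155 mm in front of the hinge line, 115 mm to the left of the key's axis. Axes move with the panel (shut: as the case's), y along the bar.
- panel_hinge (a point): Middle of the hinge line at the panel's back edge, 101 mm above the bench, level with the panel's underside, 60 mm to the right of the case's middle. Axes move with the panel; y along the hinge line (opening is positive about y); the free edge lies 210 mm towards -x.
- panel_edge (a point): Middle of the panel's free edge, at its top face: 210 mm from the hinge line. Axes move with the panel.
- servo_mount: Loose blue printed servo mount on the deck: 75 mm square foot, round tower, 73 mm high. Origin: middle of its underside.
- screw_jar: Loose clear jar with a black cap on the deck, 52 mm across, 65 mm high. Origin: middle of its underside.
- mug: Loose white mug, 80 mm across, 90 mm high. Origin: middle of its underside.
- spool: Loose grey ring-shaped spool lying flat, 150 mm across, 55 mm high. Origin: middle of its underside.
- wrench: Loose steel wrench, 170 mm, lying flat. Origin: middle of its underside.
- driver: Loose screwdriver with a black handle, 190 mm, lying flat. Origin: middle of its underside.
- printed_link: Loose blue printed arm link with round grey ends, 170 mm long, 30 mm high. Origin: middle of its underside.

How it is judged:
By the outcome, as a careful person would: the job done as asked, in the order asked, and still so for the second after the job is handed in, with the robot touching nothing.
It also fails if it takes over 70 s, if anything falls off the work surface, if the arm or the gripper's body presses on something with over 40 N, if the wrist force passes 120 N, or if a joint passes its speed limit or range.

### The arm

A 7-joint arm with a two-finger parallel gripper is mounted at the origin on the work surface. World frame = base frame: x ahead of the robot, y to its left, z up, the work surface at z = 0. Lengths are in m, angles in rad, forces in N, time in s.
With the tool pointing down it reaches from about 0.425 to 0.8 m from the base axis. Payload 8.3 kg.
Tool frame: the origin (TCP) lies at the very end of the fingers, on their centre line; the grasp point (between the pads) lies 19 mm behind it; z points along the fingers, y is the line along which they close (so a half turn about z gives the same grasp; the last joint's range is limited). The gripper opens to 85 mm and grips with 20 to 120 N. Pads are 22 mm wide; open, the fingers measure 114 mm over their backs; the gripper's body (76 mm by 85 mm) begins 54 mm behind the grasp point. The pads swing forward as they close: fully open they stand 13 mm farther back than shut.
Start: joints at [1.124, 0.383, 0.016, 1.37, -0.006, 1.388, -0.046], TCP at [0.234, -0.579, 0.204] pointing down, gripper open.
Joint ranges: [-2.95, 2.95], [-0.25, 2.06], [-1.52, 1.56], [0.18, 2.33], [-1.44, 4.58], [0.02, 2.06], [-3.01, 3.01]. Speed limits (rad/s): [2.39, 2.39, 3.01, 3.01, 3.14, 3.14, 3.14].

### API

Orientations are given as [roll, pitch, yaw] about the fixed x, y, z axes, in that order (R = Rz(yaw) Ry(pitch) Rx(roll)).
In Python, from rig import arm gives the robot as it stands.
- The arm moves only by the shell command python3 -m inch 'ROWS' [OPENING] [FORCE]. ROWS is JSON, a list of rows, each an object of numbers: "x", "y", "z": the shift along the tool's x, y, z in units of 30 mm (1.0 is 30 mm); "wx", "wy", "wz": the turn, a rotation vector about the tool's x, y, z in units of 8 degrees (1.0 is 8 degrees). In form: [{"x": .., "y": .., "z": .., "wx": .., "wy": .., "wz": ..}, ...]. A call has 1 to 12 rows; each row is the pose to reach, as a shift and turn from the pose commanded when the call began, along the tool's axes at that moment; what a row does not reach only later rows make up. A row lasts 1/8 s, in which the tool goes at most 62.5 mm and 10.7 degrees, less where a joint would pass 70% of its speed; a pose out of reach is approached as far as the arm can. A call with a gripper value outside its range is refused whole. OPENING is the opening in per cent of the stroke, from 0 (shut) to 100 (fully open), set as the call begins (- or left out, the last holds). The fingers move at their own pace and stop on an object; FORCE is the grip in N (left out, the last holds). Time passes only in rows, so rows that repeat a pose let the fingers close. It gives the time, the measured TCP pose, the force, the opening and the grip force at its end, in the units of the state.
- arm.observe(): the state, without advancing time (a new reading comes with each control period).
- arm.grab_frame(name): name is "side" or "top" or "wrist"; returns the picture (480x640x3 uint8, red, green, blue); there is no depth.
- arm.calibration(name): a dict with "fovy" (degrees; the focal length in pixels is half the picture's height over the tangent of half this angle, whatever the lens; pixels are square), "cx", "cy" (the principal point, pixels), "distortion" ([k1, k2, p1, p2, k3] as OpenCV has them; the pictures are not rectified), "extrinsics" (4x4, takes a point from camera to world coordinates); the wrist camera has in their place "tool_from_camera" (4x4, takes a point from camera to tool coordinates, whose origin is the TCP and whose axes are the flange's). Camera axes: x right, y down, z forward; pixel columns grow to the right and rows downward; lengths in m; the calibration is good to about 2 mm. A picture is of the moment at which its call begins: read the wrist's pose just before it. calibration takes no time and is no camera call.
- arm.hand_in(): hands the job in; it is judged then, once.
The state is a dict: "t": time; "q": joint angles; "joint_vel": joint speeds; "joint_torque": joint torques, N m; "tcp_pos": TCP position; "tool_rot": TCP orientation; "wrist_force": force on the tool from outside, world axes, zero at the start; "wrist_torque": the same for the moment, N m; "grip_width": opening from 0.0 (shut) to 1.0 (fully open); "grip_force": force on a finger pad.
Only numpy, scipy, OpenCV 4.12 (cv2) and the standard library are available. Lean on these libraries where they do the work, as an engineer would, in place of code of your own. Each camera call takes 0.05 s, during which the arm holds its last target. There are 200 camera calls.

## Working session

There is one attempt and no reset: what is moved stays moved. The work goes in short steps, Python scripts to look and compute and a shell command to move; the robot and the scene stay as the last step left them, time stands still between calls to the robot, and variables do not carry over. Pictures are saved under pics/ and viewed, at most 10 in all, crops included, and the job is handed in when it is done.

```bash
mkdir -p pics; cat > h.py <<'E'
import numpy as np, cv2
from rig import arm
def cal(n):
    c=arm.calibration(n); f=240/np.tan(np.radians(c["fovy"])/2)
    K=np.array([[f,0,c["cx"]],[0,f,c["cy"]],[0,0,1]]); return c,K,np.array(c["distortion"])
def snap(n,fn):
    im=arm.grab_frame(n); cv2.imwrite(fn,cv2.cvtColor(im,cv2.COLOR_RGB2BGR)); return im
def ray2z(n,uv,z,T=None):
    c,K,d=cal(n); T=np.array(c["extrinsics"]) if T is None else T
    p=cv2.undistortPoints(np.array([[uv]],float),K,d)[0,0]
    r=T[:3,:3]@[p[0],p[1],1]; o=T[:3,3]; return o+r*(z-o[2])/r[2]
def proj(n,P,T=None):
    c,K,d=cal(n); T=np.array(c["extrinsics"]) if T is None else T
    R=T[:3,:3].T; t=-R@T[:3,3]
    return cv2.projectPoints(np.array(P,float),cv2.Rodrigues(R)[0],t,K,d)[0][:,0]
E
python3 - <<'E'
from h import *
s=arm.observe(); print(s)
snap("top","pics/top1.png"); snap("side","pics/side1.png")
for n in("top","side"): print(np.round(arm.calibration(n)["extrinsics"],3))
E
```

```text
{'t': 0.0, 'q': array([ 1.12412656,  0.38427636,  0.0164052 ,  1.37115251, -0.00626037,
        1.38821851, -0.04652783]), 'joint_vel': array([ 0.00031868,  0.00216733,  0.00036484, -0.00181448, -0.00016738,
        0.00235659,  0.00043045]), 'joint_torque': array([-7.72169842e-04, -6.27592850e+01,  8.44218358e-01, -3.71826160e+01,
        1.65802252e-02,  1.39878318e-02,  2.93093115e-05]), 'tcp_pos': array([ 0.2338017 , -0.57901538,  0.20305613]), 'tool_rot': array([-3.13959021e+00,  8.90926704e-05,  3.83784053e-01]), 'wrist_force': array([ 0.17209042, -0.35907198,  0.36579623]), 'wrist_torque': array([-0.02264261,  0.02999949, -0.02178257]), 'grip_force': 0.0, 'grip_width': 0.9982254576393873}
[[ 0.009 -0.988  0.155  0.326]
 [-1.    -0.011 -0.009  0.006]
 [ 0.01  -0.155 -0.988  1.433]
 [ 0.     0.     0.     1.   ]]
[[-0.959 -0.21   0.19   0.311]
 [-0.283  0.707 -0.648  0.782]
 [ 0.002 -0.675 -0.738  0.997]
 [ 0.     0.     0.     1.   ]]
```

View pics/top1.png

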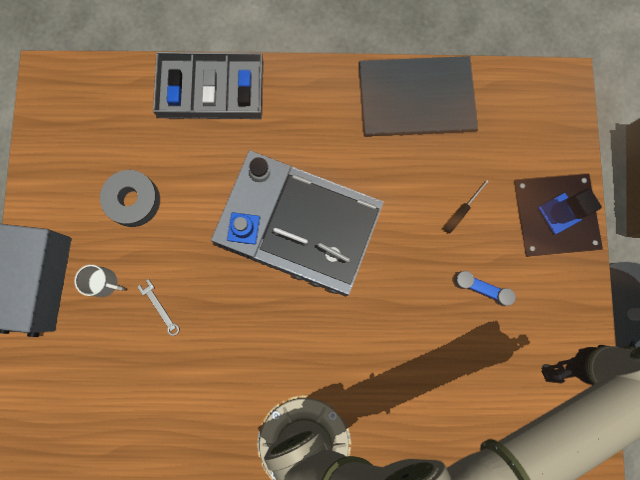

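View pics/side1.png

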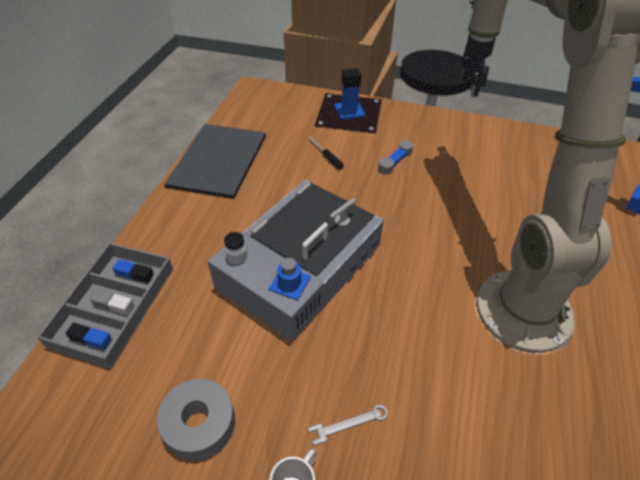

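The top view shows the controller around (298,223), with the pull bar near (290,236) and the key near (333,253). The arm is clear to the right. I'll enlarge it next.

```bash
python3 - <<'E'
import cv2
im=cv2.imread("pics/top1.png")[140:300,205:395]
cv2.imwrite("pics/c1.png",cv2.resize(im,None,fx=4,fy=3.75,interpolation=cv2.INTER_CUBIC))
E
```

```text
(no output)
```

View pics/c1.png

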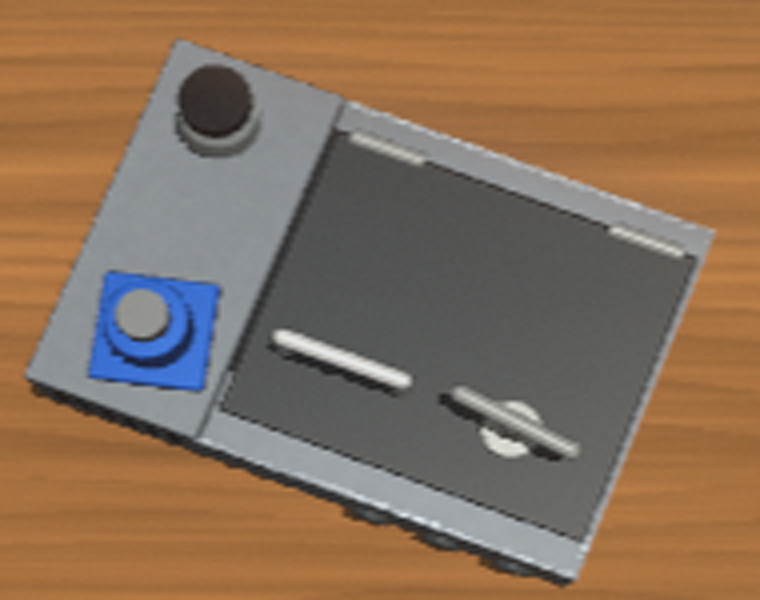

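The crop shows these points:
- Case top corners: BL (176,40), BR (715,232), FR (577,580), FL (28,380).
- Pull ends: (276,337) and (407,382).
- Key crossbar ends: (455,393) and (575,452).

```bash
cat > geo.py <<'E'
from h import *
from scipy.optimize import least_squares
def W(p,P): # case->world
    P=np.atleast_2d(P); c,s=np.cos(p[2]),np.sin(p[2]); return np.c_[p[0]+c*P[:,0]-s*P[:,1],p[1]+s*P[:,0]+c*P[:,1],P[:,2]]
E
python3 - <<'E'
from geo import *
f=lambda u:(205+u[0]/4,140+u[1]/3.75)
px=[f(u) for u in [(176,40),(715,232),(577,578),(28,378),(276,337),(407,382)]]
# case coords ; hinge x =? unknown hx
def mod(p):
    hx=p[3]
    return np.array([[.13,.19,.107],[.13,-.19,.107],[-.13,-.19,.107],[-.13,.19,.107],[hx-.155,0.04,.152],[hx-.155,-.04,.152]])
r=least_squares(lambda p:(proj("top",W(p,mod(p)))-px).ravel(),[.55,.05,-.3,.1],x_scale=[.1,.1,.1,.1])
p=r.x;print(p,r.fun.round(1))
hx=p[3]
print("pull",W(p,[hx-.155,0,.152]),"expect y=-.06+.06")
print("key",W(p,[hx-.155,-.115,.152]),"hinge",W(p,[hx,-.06,.101]))
a,b=[ray2z("top",f(u),.152) for u in [(455,393),(575,452)]];print((a+b)/2,np.linalg.norm(a-b),np.arctan2(*(a-b)[1::-1])-np.pi/2-p[2])
print([ (ray2z("top",f(u),.152)).round(4) for u in [(276,337),(407,382)]])
c=arm.calibration("wrist");print(np.round(c["tool_from_camera"],3),c["fovy"])
E
```

```text
[ 0.57367537  0.02054045 -0.35955956  0.10516357] [-0.1 -0.6  0.6 -0.7  0.2  0.7 -1.4  0.2  1.7  0.4 -1.  -0.1]
pull [[0.52702588 0.03807599 0.152     ]] expect y=-.06+.06
key [[ 0.48656175 -0.06956998  0.152     ]] hinge [[ 0.65100221 -0.07262573  0.101     ]]
[ 0.48654328 -0.06883307  0.152     ] 0.08356985027886019 -0.1174507756409019
[array([0.542 , 0.0797, 0.152 ]), array([ 0.5127, -0.0019,  0.152 ])]
[[ 0.001 -0.965 -0.264  0.068]
 [ 1.     0.001  0.001  0.   ]
 [-0.    -0.264  0.965 -0.17 ]
 [ 0.     0.     0.     1.   ]] 60.35237211588743
```

```bash
cat >> geo.py <<'E'
from scipy.spatial.transform import Rotation as Ro
p=np.array([.5737,.0205,-.3596]); HX=.105
CR=Ro.from_euler("z",p[2])
def units(pos,R,start=None):
    s=arm.observe(); R0=Ro.from_euler("xyz",s["tool_rot"]); 
    d=R0.inv().apply(np.array(pos)-s["tcp_pos"])/.03; w=(R0.inv()*R).as_rotvec(degrees=True)/8
    return dict(zip("x y z wx wy wz".split(),np.r_[d,w].round(2).tolist()))
def down(yx): return Ro.from_euler("xyz",[np.pi,0,yx])
E
python3 -c "
from geo import *
print(units([.487,-.069,.255],down(1.094)))"
```

```text
{'x': 14.19, 'y': -12.61, 'z': -1.71, 'wx': -0.01, 'wy': -0.0, 'wz': -5.09}
```

```bash
python3 -m inch '[{"x":1.4,"y":-1.25,"z":-0.5,"wz":-0.5},{"x":2.8,"y":-2.5,"z":-1,"wz":-1},{"x":4.2,"y":-3.75,"z":-1.7,"wz":-1.5},{"x":5.6,"y":-5,"z":-1.7,"wz":-2},{"x":7,"y":-6.2,"z":-1.7,"wz":-2.5},{"x":8.4,"y":-7.5,"z":-1.7,"wz":-3},{"x":9.9,"y":-8.8,"z":-1.7,"wz":-3.5},{"x":11.3,"y":-10,"z":-1.7,"wz":-4},{"x":12.7,"y":-11.3,"z":-1.7,"wz":-4.6},{"x":14.2,"y":-12.6,"z":-1.7,"wz":-5.1},{"x":14.2,"y":-12.6,"z":-1.7,"wz":-5.1},{"x":14.2,"y":-12.6,"z":-1.7,"wz":-5.1}]' 60
python3 - <<'E'
from geo import *
s=arm.observe(); print(s["q"].round(2)); T=np.eye(4);T[:3,:3]=Ro.from_euler("xyz",s["tool_rot"]).as_matrix();T[:3,3]=s["tcp_pos"]
T=T@np.array(arm.calibration("wrist")["tool_from_camera"]);np.save("T1.npy",T)
snap("wrist","pics/w1.png"); print(proj("wrist",[[.4865,-.069,.152],[.527,.038,.152]],T))
E
```

```text
[ 1.12  0.38  0.02  1.37 -0.01  1.39 -0.05]
[[1005.77209872  969.55009966]
 [4575.57923616 4645.18424599]]schema error: expected keys x, y, z, wx, wy, wz
```

View pics/w1.png

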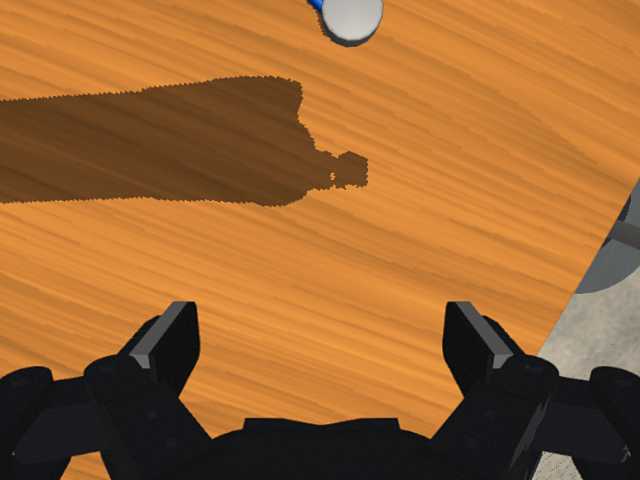

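The call was refused because every row needs all six keys. The arm hasn't moved, so this wrist view just shows the bare bench and part of the printed link at (350,15).

```bash
python3 -m inch '[{"x":1.4,"y":-1.25,"z":-0.5,"wx":0,"wy":0,"wz":-0.5},{"x":2.8,"y":-2.5,"z":-1,"wx":0,"wy":0,"wz":-1},{"x":4.2,"y":-3.75,"z":-1.7,"wx":0,"wy":0,"wz":-1.5},{"x":5.6,"y":-5,"z":-1.7,"wx":0,"wy":0,"wz":-2},{"x":7,"y":-6.2,"z":-1.7,"wx":0,"wy":0,"wz":-2.5},{"x":8.4,"y":-7.5,"z":-1.7,"wx":0,"wy":0,"wz":-3},{"x":9.9,"y":-8.8,"z":-1.7,"wx":0,"wy":0,"wz":-3.5},{"x":11.3,"y":-10,"z":-1.7,"wx":0,"wy":0,"wz":-4},{"x":12.7,"y":-11.3,"z":-1.7,"wx":0,"wy":0,"wz":-4.6},{"x":14.2,"y":-12.6,"z":-1.7,"wx":0,"wy":0,"wz":-5.1},{"x":14.2,"y":-12.6,"z":-1.7,"wx":0,"wy":0,"wz":-5.1},{"x":14.2,"y":-12.6,"z":-1.7,"wx":0,"wy":0,"wz":-5.1}]' 60
python3 - <<'E'
from geo import *
s=arm.observe(); print(s["q"].round(2)); T=np.eye(4);T[:3,:3]=Ro.from_euler("xyz",s["tool_rot"]).as_matrix();T[:3,3]=s["tcp_pos"]
T=T@np.array(arm.calibration("wrist")["tool_from_camera"]);np.save("T1.npy",T)
snap("wrist","pics/w2.png"); print(proj("wrist",[[.4865,-.069,.152],[.527,.038,.152]],T))
E
```

```text
t: 1.65
tcp_pos: [0.4873, -0.0697, 0.2548]
tool_rot: [-3.141, 0.0, 1.096]
wrist_force: [-0.7, -0.2, -0.1]
grip_width: 0.6
grip_force: 0.0
[ 0.53  0.1  -0.49  1.62  0.05  1.43 -0.44]
[[318.25632857 227.28843604]
 [297.23779363  48.48116708]]
```

View pics/w2.png

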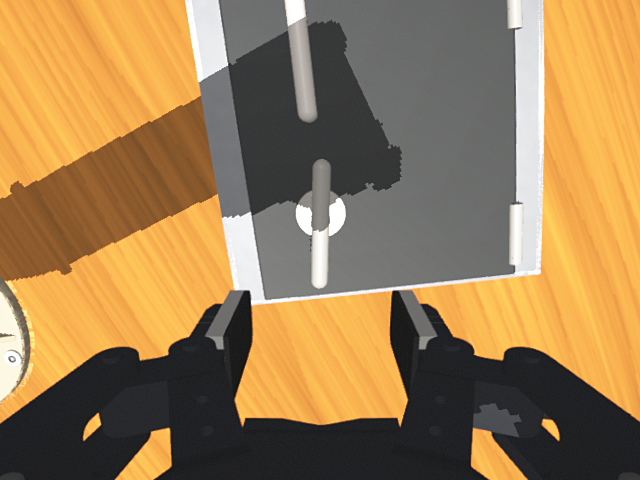

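The wrist view shows the key bar from (322,160) to (319,288), which matches the prediction. It lies centred and parallel to the pads. Next I descend and grip it.

```bash
python3 -m inch '[{"x":0,"y":0,"z":1.4,"wx":0,"wy":0,"wz":0},{"x":0,"y":0,"z":2.8,"wx":0,"wy":0,"wz":0},{"x":0,"y":0,"z":3.5,"wx":0,"wy":0,"wz":0},{"x":0,"y":0,"z":3.9,"wx":0,"wy":0,"wz":0},{"x":0,"y":0,"z":3.9,"wx":0,"wy":0,"wz":0}]' 
python3 -m inch '[{"x":0,"y":0,"z":0,"wx":0,"wy":0,"wz":0},{"x":0,"y":0,"z":0,"wx":0,"wy":0,"wz":0},{"x":0,"y":0,"z":0,"wx":0,"wy":0,"wz":0},{"x":0,"y":0,"z":0,"wx":0,"wy":0,"wz":0},{"x":0,"y":0,"z":0,"wx":0,"wy":0,"wz":0},{"x":0,"y":0,"z":0,"wx":0,"wy":0,"wz":0}]' 0 40
```

```text
t: 2.33
tcp_pos: [0.4871, -0.0703, 0.1379]
tool_rot: [-3.141, 0.0, 1.094]
wrist_force: [0.1, -0.1, 0.9]
grip_width: 0.602
grip_force: 0.0
t: 3.08
tcp_pos: [0.4875, -0.0695, 0.1381]
tool_rot: [-3.142, -0.0, 1.096]
wrist_force: [-0.4, -0.4, -0.5]
grip_width: 0.001
grip_force: 0.0
```

```bash
python3 - <<'E'
from geo import *
a=snap("wrist","pics/w3.png"); b=snap("side","pics/s3.png")
b=cv2.resize(b[120:320,240:440],None,fx=2.4,fy=2.4); im=np.hstack([cv2.resize(a,(480,360)),b[:360,:320]])
cv2.imwrite("pics/j3.png",cv2.cvtColor(im,cv2.COLOR_RGB2BGR))
E
```

```text
(no output)
```

View pics/j3.png

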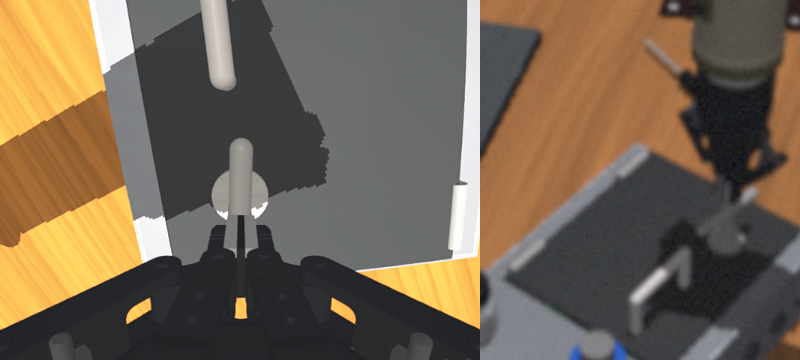

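The wrist view shows the fingertips at about (240,225) with the bar between them and a visible gap. Even so, the gripper reads 0 width and 0 force. I'll zoom in on the tips.

```bash
python3 - <<'E'
from geo import *
a=cv2.imread("pics/w3.png")[170:450,200:440]; b=cv2.imread("pics/s3.png")[190:270,340:440]
cv2.imwrite("pics/j4.png",np.hstack([cv2.resize(a,(400,466)),cv2.resize(b,(400,466),interpolation=cv2.INTER_CUBIC)]))
s=arm.observe();print(s["grip_width"],s["grip_force"],s["wrist_torque"])
E
```

```text
0.0021358265339571285 0.0 [-0.00697626 -0.0151642   0.00590213]
```

View pics/j4.png

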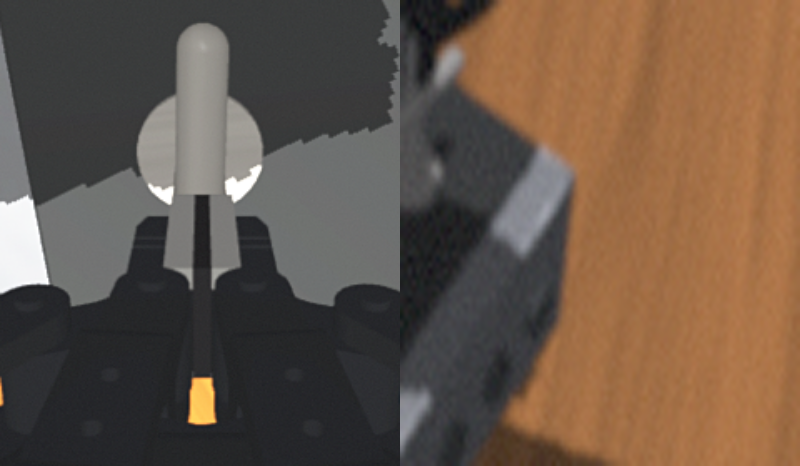

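The zoom shows the pads shut just above the bar. Their tip row and spacing put the real fingertips about 27 mm behind the reported TCP, so they are at z≈0.165, above the bar top at 0.158. Reopening and going 26 mm lower leaves the tips clear of the panel whichever figure is right.

```bash
python3 -m inch '[{"x":0,"y":0,"z":-0.3,"wx":0,"wy":0,"wz":0},{"x":0,"y":0,"z":-0.3,"wx":0,"wy":0,"wz":0},{"x":0,"y":0,"z":-0.3,"wx":0,"wy":0,"wz":0},{"x":0,"y":0,"z":-0.3,"wx":0,"wy":0,"wz":0},{"x":0,"y":0,"z":0.4,"wx":0,"wy":0,"wz":0},{"x":0,"y":0,"z":0.85,"wx":0,"wy":0,"wz":0},{"x":0,"y":0,"z":0.85,"wx":0,"wy":0,"wz":0}]' 60
python3 -m inch '[{"x":0,"y":0,"z":0,"wx":0,"wy":0,"wz":0},{"x":0,"y":0,"z":0,"wx":0,"wy":0,"wz":0},{"x":0,"y":0,"z":0,"wx":0,"wy":0,"wz":0},{"x":0,"y":0,"z":0,"wx":0,"wy":0,"wz":0},{"x":0,"y":0,"z":0,"wx":0,"wy":0,"wz":0},{"x":0,"y":0,"z":0,"wx":0,"wy":0,"wz":0}]' 0 40
```

```text
t: 4.05
tcp_pos: [0.4865, -0.0694, 0.1115]
tool_rot: [-3.139, 0.001, 1.096]
wrist_force: [-1.0, 0.2, -0.2]
grip_width: 0.603
grip_force: 0.0
t: 4.8
tcp_pos: [0.4872, -0.0691, 0.1134]
tool_rot: [-3.141, 0.0, 1.096]
wrist_force: [-4.9, 2.0, 5.0]
grip_width: 0.135
grip_force: 39.0
```

The bar is gripped (0.135 × 85 ≈ 11.5 mm). Next I turn it clockwise, which is +wz with the tool pointing down.

```bash
python3 -m inch '[{"x":0,"y":0,"z":0,"wx":0,"wy":0,"wz":0.9},{"x":0,"y":0,"z":0,"wx":0,"wy":0,"wz":1.8},{"x":0,"y":0,"z":0,"wx":0,"wy":0,"wz":2.7},{"x":0,"y":0,"z":0,"wx":0,"wy":0,"wz":3.6},{"x":0,"y":0,"z":0,"wx":0,"wy":0,"wz":4.5},{"x":0,"y":0,"z":0,"wx":0,"wy":0,"wz":5.4},{"x":0,"y":0,"z":0,"wx":0,"wy":0,"wz":6.3},{"x":0,"y":0,"z":0,"wx":0,"wy":0,"wz":7.2},{"x":0,"y":0,"z":0,"wx":0,"wy":0,"wz":8.1},{"x":0,"y":0,"z":0,"wx":0,"wy":0,"wz":9},{"x":0,"y":0,"z":0,"wx":0,"wy":0,"wz":9.7},{"x":0,"y":0,"z":0,"wx":0,"wy":0,"wz":9.7}]'
python3 -c "
from geo import *
s=arm.observe();print(s['q'].round(2),s['wrist_torque'].round(2))"
```

```text
t: 6.3
tcp_pos: [0.4869, -0.0684, 0.1134]
tool_rot: [-3.141, 0.001, -0.259]
wrist_force: [-5.8, 1.8, 5.8]
grip_width: 0.137
grip_force: 39.1
[ 0.39  0.19 -0.35  1.84  0.07  1.13 -1.81] [0.7  1.28 0.05]
```

```bash
python3 -m inch '[{"x":0,"y":0,"z":0,"wx":0,"wy":0,"wz":0.5},{"x":0,"y":0,"z":0,"wx":0,"wy":0,"wz":0.8},{"x":0,"y":0,"z":0,"wx":0,"wy":0,"wz":1.1},{"x":0,"y":0,"z":0,"wx":0,"wy":0,"wz":1.4},{"x":0,"y":0,"z":0,"wx":0,"wy":0,"wz":1.4}]'
python3 -c "
from geo import *
s=arm.observe();print(s['q'].round(2),s['wrist_torque'].round(2))"
```

```text
t: 6.92
tcp_pos: [0.4879, -0.0689, 0.1134]
tool_rot: [-3.141, -0.001, -0.453]
wrist_force: [-2.4, 3.4, 5.1]
grip_width: 0.135
grip_force: 45.3
[ 0.37  0.19 -0.33  1.84  0.07  1.12 -2.  ] [ 0.61  0.43 -0.08]
```

The yaw is past the expected stop, with the grip force up, so the key is at its stop. I release, lift, and take a look.

```bash
python3 -m inch '[{"x":0,"y":0,"z":0,"wx":0,"wy":0,"wz":-0.4},{"x":0,"y":0,"z":0,"wx":0,"wy":0,"wz":-0.4},{"x":0,"y":0,"z":0,"wx":0,"wy":0,"wz":-0.4},{"x":0,"y":0,"z":0,"wx":0,"wy":0,"wz":-0.4},{"x":0,"y":0,"z":-1.5,"wx":0,"wy":0,"wz":-0.4},{"x":0,"y":0,"z":-3,"wx":0,"wy":0,"wz":-0.4},{"x":0,"y":0,"z":-4.3,"wx":0,"wy":0,"wz":-0.4},{"x":0,"y":0,"z":-4.3,"wx":0,"wy":0,"wz":-0.4}]' 60
python3 - <<'E'
from geo import *
s=arm.observe(); T=np.eye(4);T[:3,:3]=Ro.from_euler("xyz",s["tool_rot"]).as_matrix();T[:3,3]=s["tcp_pos"]
T=T@np.array(arm.calibration("wrist")["tool_from_camera"])
im=snap("wrist","pics/w5.png"); print("pred key ends at 1.57",proj("wrist",W(p,[[HX-.155-.045,-.115,.152],[HX-.155+.045,-.115,.152]]),T))
print("pull",W(p,[HX-.155,0,.11]),units(W(p,[HX-.155,0,.235])[0],down(1.211)))
E
```

```text
t: 7.92
tcp_pos: [0.4894, -0.0696, 0.245]
tool_rot: [-3.14, -0.006, -0.398]
wrist_force: [-0.4, 0.4, -1.0]
grip_width: 0.601
grip_force: 0.0
pred key ends at 1.57 [[325.61116317 299.75986975]
 [320.63388513 167.9269813 ]]
pull [[0.52689812 0.03809499 0.11      ]] {'x': -0.21, 'y': -3.81, 'z': 0.26, 'wx': 0.01, 'wy': -0.02, 'wz': -11.53}
```

View pics/w5.png

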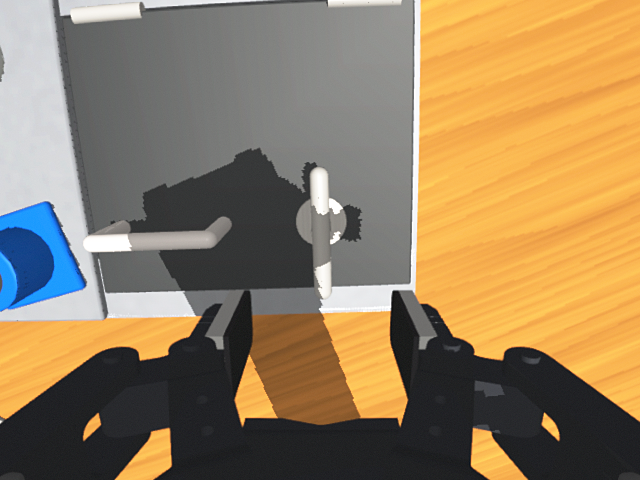

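The key runs from (319,168) to (324,297), as predicted for 1.57 rad, so it is fully turned. Next I go above the pull.

```bash
python3 -m inch '[{"x":0,"y":-0.35,"z":0,"wx":0,"wy":0,"wz":-1.1},{"x":0,"y":-0.7,"z":0,"wx":0,"wy":0,"wz":-2.2},{"x":-0.1,"y":-1,"z":0,"wx":0,"wy":0,"wz":-3.3},{"x":-0.1,"y":-1.4,"z":0,"wx":0,"wy":0,"wz":-4.4},{"x":-0.1,"y":-1.8,"z":0,"wx":0,"wy":0,"wz":-5.5},{"x":-0.1,"y":-2.2,"z":0,"wx":0,"wy":0,"wz":-6.6},{"x":-0.2,"y":-2.6,"z":0,"wx":0,"wy":0,"wz":-7.7},{"x":-0.2,"y":-3,"z":0,"wx":0,"wy":0,"wz":-8.8},{"x":-0.2,"y":-3.4,"z":0,"wx":0,"wy":0,"wz":-9.9},{"x":-0.2,"y":-3.8,"z":0,"wx":0,"wy":0,"wz":-11},{"x":-0.2,"y":-3.8,"z":0,"wx":0,"wy":0,"wz":-11.5},{"x":-0.2,"y":-3.8,"z":0,"wx":0,"wy":0,"wz":-11.5}]'
python3 - <<'E'
from geo import *
print(arm.observe()["q"].round(2),units(W(p,[HX-.155,0,.112])[0],down(1.211)))
E
```

```text
t: 9.48
tcp_pos: [0.5255, 0.0379, 0.2401]
tool_rot: [-3.139, 0.001, 1.207]
wrist_force: [0.4, 0.4, 0.6]
grip_width: 0.6
grip_force: 0.0
[ 0.33  0.2  -0.53  1.56  0.1   1.42 -0.58] {'x': 0.03, 'y': 0.05, 'z': 4.27, 'wx': -0.02, 'wy': 0.01, 'wz': -0.03}
```

```bash
python3 -m inch '[{"x":0,"y":0.05,"z":1.5,"wx":0,"wy":0,"wz":0},{"x":0,"y":0.05,"z":3,"wx":0,"wy":0,"wz":0},{"x":0,"y":0.05,"z":3.8,"wx":0,"wy":0,"wz":0},{"x":0,"y":0.05,"z":4.25,"wx":0,"wy":0,"wz":0},{"x":0,"y":0.05,"z":4.25,"wx":0,"wy":0,"wz":0}]'
python3 -m inch '[{"x":0,"y":0,"z":0,"wx":0,"wy":0,"wz":0},{"x":0,"y":0,"z":0,"wx":0,"wy":0,"wz":0},{"x":0,"y":0,"z":0,"wx":0,"wy":0,"wz":0},{"x":0,"y":0,"z":0,"wx":0,"wy":0,"wz":0},{"x":0,"y":0,"z":0,"wx":0,"wy":0,"wz":0}]' 0 40
python3 - <<'E'
from geo import *
s=arm.observe(); R0=Ro.from_euler("xyz",s["tool_rot"])
# bar path in case xz from start; tool tilt = f*theta about case y (tool pivots on bar)
G=.152-s["tcp_pos"][2]
for th in np.arange(.1,1.51,.1):
    tilt=0.3*th
    b0=np.array([-.155,0,.051]); b=Ro.from_euler("y",th).apply(b0)
    R=CR*Ro.from_euler("y",tilt)*CR.inv()*R0
    g=np.array([0,0,-G]) # bar in tool coords: z=-G (tool down)
    pos=s["tcp_pos"]+R0.apply(g)+CR.apply(b-b0)-R.apply(g)
    print(round(th,1),pos.round(3),units(pos,R))
E
```

```text
t: 10.1
tcp_pos: [0.527, 0.0372, 0.1134]
tool_rot: [-3.14, 0.001, 1.207]
wrist_force: [0.5, -0.2, 0.5]
grip_width: 0.595
grip_force: 0.0
t: 10.72
tcp_pos: [0.5277, 0.0377, 0.1153]
tool_rot: [3.141, -0.0, 1.208]
wrist_force: [-3.6, 0.1, 4.8]
grip_width: 0.124
grip_force: 39.1
0.1 [0.532 0.036 0.131] {'x': 0.0, 'y': 0.16, 'z': -0.51, 'wx': 0.21, 'wy': -0.0, 'wz': 0.0}
0.2 [0.538 0.034 0.145] {'x': 0.0, 'y': 0.37, 'z': -0.99, 'wx': 0.43, 'wy': -0.0, 'wz': 0.0}
0.3 [0.545 0.031 0.159] {'x': 0.0, 'y': 0.62, 'z': -1.46, 'wx': 0.64, 'wy': -0.0, 'wz': 0.0}
0.4 [0.554 0.028 0.172] {'x': 0.0, 'y': 0.92, 'z': -1.89, 'wx': 0.86, 'wy': -0.0, 'wz': 0.0}
0.5 [0.563 0.024 0.184] {'x': 0.01, 'y': 1.27, 'z': -2.28, 'wx': 1.07, 'wy': -0.0, 'wz': 0.0}
0.6 [0.574 0.02  0.194] {'x': 0.01, 'y': 1.65, 'z': -2.64, 'wx': 1.29, 'wy': -0.0, 'wz': 0.0}
0.7 [0.585 0.016 0.204] {'x': 0.01, 'y': 2.06, 'z': -2.95, 'wx': 1.5, 'wy': -0.01, 'wz': 0.0}
0.8 [0.598 0.011 0.212] {'x': 0.01, 'y': 2.5, 'z': -3.22, 'wx': 1.72, 'wy': -0.01, 'wz': 0.0}
0.9 [0.611 0.006 0.219] {'x': 0.01, 'y': 2.96, 'z': -3.45, 'wx': 1.93, 'wy': -0.01, 'wz': 0.0}
1.0 [0.624 0.001 0.224] {'x': 0.01, 'y': 3.45, 'z': -3.62, 'wx': 2.15, 'wy': -0.01, 'wz': 0.0}
1.1 [ 0.638 -0.004  0.228] {'x': 0.02, 'y': 3.94, 'z': -3.74, 'wx': 2.36, 'wy': -0.01, 'wz': 0.0}
1.2 [ 0.653 -0.009  0.23 ] {'x': 0.02, 'y': 4.45, 'z': -3.81, 'wx': 2.58, 'wy': -0.01, 'wz': 0.0}
1.3 [ 0.667 -0.015  0.23 ] {'x': 0.02, 'y': 4.96, 'z': -3.82, 'wx': 2.79, 'wy': -0.01, 'wz': 0.0}
1.4 [ 0.681 -0.02   0.229] {'x': 0.02, 'y': 5.47, 'z': -3.78, 'wx': 3.01, 'wy': -0.01, 'wz': 0.0}
1.5 [ 0.695 -0.025  0.226] {'x': 0.02, 'y': 5.97, 'z': -3.69, 'wx': 3.22, 'wy': -0.01, 'wz': 0.0}
```

```bash
python3 -m inch '[{"x":0,"y":0.07,"z":-0.25,"wx":0.1,"wy":0,"wz":0},{"x":0,"y":0.16,"z":-0.5,"wx":0.21,"wy":0,"wz":0},{"x":0,"y":0.37,"z":-1,"wx":0.43,"wy":0,"wz":0},{"x":0,"y":0.62,"z":-1.46,"wx":0.64,"wy":0,"wz":0},{"x":0,"y":0.92,"z":-1.89,"wx":0.86,"wy":0,"wz":0},{"x":0,"y":0.92,"z":-1.89,"wx":0.86,"wy":0,"wz":0}]'
```

```text
t: 11.48
tcp_pos: [0.5528, 0.0282, 0.1723]
tool_rot: [-3.018, -0.0, 1.208]
wrist_force: [-8.7, 1.5, 7.5]
grip_width: 0.117
grip_force: 40.1
```

```bash
python3 - <<'E'
from geo import *
R0=Ro.from_euler("xyz",[3.141,0,1.208]); p0=np.array([.5277,.0377,.1153]);G=.0367
for th in np.arange(.5,1.31,.1):
    tilt=0.3*th
    b0=np.array([-.155,0,.051]); b=Ro.from_euler("y",th).apply(b0)
    R=CR*Ro.from_euler("y",tilt)*CR.inv()*R0
    g=np.array([0,0,-G])
    print(round(th,1),units(p0+R0.apply(g)+CR.apply(b-b0)-R.apply(g),R))
E
```

```text
0.5 {'x': 0.0, 'y': 0.32, 'z': -0.43, 'wx': 0.18, 'wy': -0.01, 'wz': 0.0}
0.6 {'x': 0.01, 'y': 0.65, 'z': -0.83, 'wx': 0.4, 'wy': -0.01, 'wz': 0.0}
0.7 {'x': 0.01, 'y': 1.02, 'z': -1.19, 'wx': 0.61, 'wy': -0.01, 'wz': 0.0}
0.8 {'x': 0.01, 'y': 1.42, 'z': -1.51, 'wx': 0.83, 'wy': -0.01, 'wz': 0.0}
0.9 {'x': 0.01, 'y': 1.86, 'z': -1.79, 'wx': 1.04, 'wy': -0.01, 'wz': 0.0}
1.0 {'x': 0.01, 'y': 2.32, 'z': -2.02, 'wx': 1.26, 'wy': -0.01, 'wz': 0.0}
1.1 {'x': 0.01, 'y': 2.79, 'z': -2.21, 'wx': 1.47, 'wy': -0.01, 'wz': 0.0}
1.2 {'x': 0.02, 'y': 3.29, 'z': -2.34, 'wx': 1.69, 'wy': -0.01, 'wz': 0.0}
1.3 {'x': 0.02, 'y': 3.79, 'z': -2.41, 'wx': 1.9, 'wy': -0.01, 'wz': 0.0}
```

```bash
python3 -m inch '[{"x":0,"y":0.32,"z":-0.43,"wx":0.18,"wy":0,"wz":0},{"x":0,"y":0.65,"z":-0.83,"wx":0.4,"wy":0,"wz":0},{"x":0,"y":1.02,"z":-1.19,"wx":0.61,"wy":0,"wz":0},{"x":0,"y":1.42,"z":-1.51,"wx":0.83,"wy":0,"wz":0},{"x":0,"y":1.86,"z":-1.79,"wx":1.04,"wy":0,"wz":0},{"x":0,"y":2.32,"z":-2.02,"wx":1.26,"wy":0,"wz":0},{"x":0,"y":2.79,"z":-2.21,"wx":1.47,"wy":0,"wz":0},{"x":0,"y":3.29,"z":-2.34,"wx":1.69,"wy":0,"wz":0},{"x":0,"y":3.79,"z":-2.41,"wx":1.9,"wy":0,"wz":0},{"x":0,"y":3.79,"z":-2.41,"wx":1.9,"wy":0,"wz":0}]'
python3 - <<'E'
from geo import *
print(arm.observe()["q"].round(2))
R0=Ro.from_euler("xyz",[3.141,0,1.208]); p0=np.array([.5277,.0377,.1153]);G=.0367
for th in np.arange(1.4,1.86,.1):
    tilt=.39+(th-1.3)*.8
    b0=np.array([-.155,0,.051]); b=Ro.from_euler("y",th).apply(b0)
    R=CR*Ro.from_euler("y",tilt)*CR.inv()*R0
    g=np.array([0,0,-G])
    print(round(th,1),units(p0+R0.apply(g)+CR.apply(b-b0)-R.apply(g),R))
E
```

```text
t: 12.72
tcp_pos: [0.6679, -0.0155, 0.2331]
tool_rot: [-2.758, -0.004, 1.207]
wrist_force: [-2.2, 0.8, 16.9]
grip_width: 0.117
grip_force: 42.2
[ 0.18  0.89 -0.42  0.6   0.15  2.04 -0.47]
1.4 {'x': 0.02, 'y': 0.43, 'z': -0.05, 'wx': 0.62, 'wy': -0.04, 'wz': 0.01}
1.5 {'x': 0.02, 'y': 0.86, 'z': -0.16, 'wx': 1.19, 'wy': -0.04, 'wz': 0.01}
1.6 {'x': 0.02, 'y': 1.31, 'z': -0.23, 'wx': 1.76, 'wy': -0.04, 'wz': 0.01}
1.7 {'x': 0.02, 'y': 1.76, 'z': -0.25, 'wx': 2.34, 'wy': -0.04, 'wz': 0.01}
1.8 {'x': 0.02, 'y': 2.21, 'z': -0.22, 'wx': 2.91, 'wy': -0.04, 'wz': 0.01}
```

The panel is at about 1.3 rad and joint 6 is near its limit. Next I release, withdraw upward, and go round to push the panel over from the front.

```bash
python3 -m inch '[{"x":0,"y":0,"z":0,"wx":0,"wy":0,"wz":0},{"x":0,"y":0,"z":0,"wx":0,"wy":0,"wz":0},{"x":0,"y":0,"z":0,"wx":0,"wy":0,"wz":0},{"x":0,"y":0,"z":0,"wx":0,"wy":0,"wz":0}]' 40
python3 - <<'E'
from geo import *
s=arm.observe(); R0=Ro.from_euler("xyz",s["tool_rot"]); 
print(CR.inv().apply(s["tcp_pos"]-W(p,[HX,-.06,.0])[0]))
for d,t in [((.02,0,.05),0),((.03,0,.10),-.05),((.03,0,.15),-.15)]:
    print(units(s["tcp_pos"]+CR.apply(d),CR*Ro.from_euler("y",t)*CR.inv()*R0))
E
```

```text
t: 13.22
tcp_pos: [0.6669, -0.0158, 0.2288]
tool_rot: [-2.756, 0.0, 1.207]
wrist_force: [1.1, -0.4, -0.5]
grip_width: 0.398
grip_force: 0.0
[-0.00501922  0.05883156  0.22880933]
{'x': 0.0, 'y': -0.01, 'z': -1.8, 'wx': 0.0, 'wy': 0.0, 'wz': 0.0}
{'x': 0.0, 'y': -0.33, 'z': -3.46, 'wx': -0.36, 'wy': 0.0, 'wz': -0.0}
{'x': 0.0, 'y': -0.95, 'z': -5.01, 'wx': -1.07, 'wy': 0.0, 'wz': -0.0}
```

```bash
python3 -m inch '[{"x":0,"y":0,"z":-0.9,"wx":0,"wy":0,"wz":0},{"x":0,"y":0,"z":-1.8,"wx":0,"wy":0,"wz":0},{"x":0,"y":-0.15,"z":-2.6,"wx":-0.2,"wy":0,"wz":0},{"x":0,"y":-0.33,"z":-3.46,"wx":-0.36,"wy":0,"wz":0},{"x":0,"y":-0.95,"z":-5,"wx":-1.07,"wy":0,"wz":0},{"x":0,"y":-0.95,"z":-5.3,"wx":-1.07,"wy":0,"wz":0},{"x":0,"y":-0.95,"z":-5.3,"wx":-1.07,"wy":0,"wz":0}]'
python3 - <<'E'
from geo import *
s=arm.observe(); print(s["q"].round(2)); R0=down(1.211)
h=W(p,[HX,-.06,0])[0]
print(CR.inv().apply(s["tcp_pos"]-h))
for d,t in [((-.07,.05,.38),0),((-.17,.04,.38),-.2),((-.17,.04,.24),-.3)]:
    print(units(h+CR.apply(d),CR*Ro.from_euler("y",t)*CR.inv()*R0))
E
```

```text
t: 14.1
tcp_pos: [0.6727, -0.0241, 0.3568]
tool_rot: [-2.954, -0.018, 1.204]
wrist_force: [-0.6, 0.5, -0.5]
grip_width: 0.4
grip_force: 0.0
[ 0.01  0.72  0.06  0.54 -0.13  2.05 -0.35]
[0.00334412 0.05303652 0.35681892]
{'x': -0.1, 'y': -2.55, 'z': -0.3, 'wx': -1.35, 'wy': -0.13, 'wz': -0.03}
{'x': -0.46, 'y': -5.82, 'z': 0.31, 'wx': -2.78, 'wy': -0.13, 'wz': -0.05}
{'x': -0.54, 'y': -4.95, 'z': 4.9, 'wx': -3.49, 'wy': -0.12, 'wz': -0.05}
```

```bash
python3 -m inch '[{"x":0,"y":-1.3,"z":-0.2,"wx":-0.6,"wy":0,"wz":0},{"x":-0.1,"y":-2.5,"z":-0.3,"wx":-1.3,"wy":-0.1,"wz":0},{"x":-0.3,"y":-4.2,"z":0,"wx":-2,"wy":-0.1,"wz":0},{"x":-0.5,"y":-5.8,"z":0.3,"wx":-2.8,"wy":-0.1,"wz":0},{"x":-0.5,"y":-5.8,"z":0.3,"wx":-2.8,"wy":-0.1,"wz":0},{"x":-0.5,"y":-5.4,"z":2,"wx":-3.2,"wy":-0.1,"wz":0},{"x":-0.5,"y":-5.2,"z":3.5,"wx":-3.5,"wy":-0.1,"wz":0},{"x":-0.5,"y":-4.95,"z":4.9,"wx":-3.5,"wy":-0.1,"wz":0},{"x":-0.5,"y":-4.95,"z":4.9,"wx":-3.5,"wy":-0.1,"wz":0}]' 0
python3 - <<'E'
from geo import *
s=arm.observe(); print(s["q"].round(2)); R0=down(1.211)
h=W(p,[HX,-.06,0])[0]
print(CR.inv().apply(s["tcp_pos"]-h))
for x in (-.11,-.08,-.05,-.02,.01,.03,.05,.07):
    print(x,units(h+CR.apply((x,.04,.24)),CR*Ro.from_euler("y",-.3)*CR.inv()*R0))
a=snap("wrist","pics/w6.png");b=snap("side","pics/s6.png")
cv2.imwrite("pics/j6.png",cv2.cvtColor(np.hstack([cv2.resize(a,(400,300)),cv2.resize(b,(400,300))]),cv2.COLOR_RGB2BGR))
E
```

```text
t: 15.22
tcp_pos: [0.5038, 0.025, 0.234]
tool_rot: [2.851, 0.003, 1.203]
wrist_force: [0.7, -0.6, 0.4]
grip_width: 0.004
grip_force: 0.0
[-0.21 -0.1  -0.03  1.89  0.18  1.12 -0.67]
[-0.17204485  0.03962671  0.23400122]
-0.11 {'x': 0.03, 'y': 2.04, 'z': 0.4, 'wx': -0.07, 'wy': 0.04, 'wz': -0.05}
-0.08 {'x': 0.04, 'y': 3.0, 'z': 0.69, 'wx': -0.07, 'wy': 0.04, 'wz': -0.05}
-0.05 {'x': 0.04, 'y': 3.96, 'z': 0.97, 'wx': -0.07, 'wy': 0.04, 'wz': -0.05}
-0.02 {'x': 0.05, 'y': 4.91, 'z': 1.26, 'wx': -0.07, 'wy': 0.04, 'wz': -0.05}
0.01 {'x': 0.06, 'y': 5.87, 'z': 1.54, 'wx': -0.07, 'wy': 0.04, 'wz': -0.05}
0.03 {'x': 0.07, 'y': 6.51, 'z': 1.74, 'wx': -0.07, 'wy': 0.04, 'wz': -0.05}
0.05 {'x': 0.07, 'y': 7.15, 'z': 1.93, 'wx': -0.07, 'wy': 0.04, 'wz': -0.05}
0.07 {'x': 0.08, 'y': 7.79, 'z': 2.12, 'wx': -0.07, 'wy': 0.04, 'wz': -0.05}
```

View pics/j6.png

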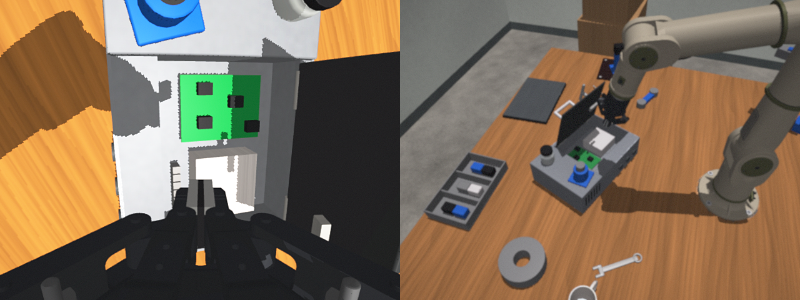

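The panel stands open near upright, and the closed gripper is in front of its underside. The board and deck items are clear. Next I push in the +x direction of the case.

```bash
python3 -m inch '[{"x":0,"y":1,"z":0.2,"wx":0,"wy":0,"wz":0},{"x":0,"y":2,"z":0.4,"wx":0,"wy":0,"wz":0},{"x":0,"y":2.5,"z":0.55,"wx":0,"wy":0,"wz":0},{"x":0,"y":3,"z":0.7,"wx":0,"wy":0,"wz":0},{"x":0,"y":3.5,"z":0.8,"wx":0,"wy":0,"wz":0},{"x":0,"y":4,"z":0.97,"wx":0,"wy":0,"wz":0},{"x":0,"y":4.5,"z":1.1,"wx":0,"wy":0,"wz":0},{"x":0,"y":4.9,"z":1.25,"wx":0,"wy":0,"wz":0},{"x":0,"y":5.3,"z":1.4,"wx":0,"wy":0,"wz":0},{"x":0,"y":5.6,"z":1.5,"wx":0,"wy":0,"wz":0}]'
```

```text
t: 16.58
tcp_pos: [0.6689, -0.0369, 0.245]
tool_rot: [2.843, -0.002, 1.203]
wrist_force: [-3.5, 1.2, 2.5]
grip_width: 0.001
grip_force: 1.6
```

```bash
python3 -m inch '[{"x":0,"y":0.25,"z":0.07,"wx":0,"wy":0,"wz":0},{"x":0,"y":0.5,"z":0.15,"wx":0,"wy":0,"wz":0},{"x":0,"y":0.7,"z":0.2,"wx":0,"wy":0,"wz":0},{"x":0,"y":0.7,"z":0.2,"wx":0,"wy":0,"wz":0}]'
python3 - <<'E'
from geo import *
s=arm.observe()
print(CR.inv().apply(s["tcp_pos"]-W(p,[HX,-.06,0])[0]))
E
```

```text
t: 17.08
tcp_pos: [0.689, -0.0452, 0.2453]
tool_rot: [2.843, -0.002, 1.203]
wrist_force: [-0.8, -0.1, -0.0]
grip_width: 0.001
grip_force: 0.2
[0.02606182 0.03911448 0.24532736]
```

```bash
python3 -m inch '[{"x":0,"y":0.2,"z":0.07,"wx":0,"wy":0,"wz":0},{"x":0,"y":0.4,"z":0.12,"wx":0,"wy":0,"wz":0},{"x":0,"y":0.5,"z":0.15,"wx":0,"wy":0,"wz":0},{"x":0,"y":0.5,"z":0.15,"wx":0,"wy":0,"wz":0}]'
python3 - <<'E'
from geo import *
a=snap("top","pics/t7.png")[120:320,190:430];b=snap("side","pics/s7.png")[80:330,180:440]
# predicted edge corners for several angles in top & side
for th in (1.5,1.7,1.83):
    e=np.array([-.21,0,.006]); P=[np.array([HX,-.06,.101])+Ro.from_euler("y",th).apply(e+[0,y,0]) for y in(.125,-.125)]
    q=W(p,P); print(th,proj("top",q).round(0).tolist(),proj("side",q).round(0).tolist())
cv2.imwrite("pics/j7.png",cv2.cvtColor(np.hstack([cv2.resize(a,(400,333)),cv2.resize(b,(400,385))[:333]]),cv2.COLOR_RGB2BGR))
E
```

```text
t: 17.58
tcp_pos: [0.7037, -0.0505, 0.2459]
tool_rot: [2.842, -0.003, 1.203]
wrist_force: [-0.2, 0.7, -0.6]
grip_width: -0.001
grip_force: 0.2
1.5 [[286.0, 154.0], [391.0, 194.0]] [[245.0, 172.0], [314.0, 120.0]]
1.7 [[293.0, 138.0], [397.0, 177.0]] [[231.0, 166.0], [301.0, 115.0]]
1.83 [[297.0, 128.0], [401.0, 167.0]] [[223.0, 163.0], [292.0, 113.0]]
```

View pics/j7.png

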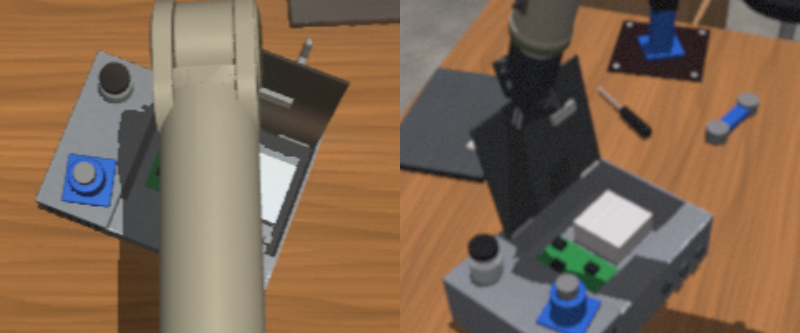

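The panel corner is at top-image pixel (399,169) and side-image pixels (296,117) and (227,166). That puts the panel at about 1.78–1.82 rad, leaning back, with everything else in place. I back off and check once more numerically.

```bash
python3 -m inch '[{"x":0,"y":-0.5,"z":-0.2,"wx":0,"wy":0,"wz":0},{"x":0,"y":-1.5,"z":-0.6,"wx":0,"wy":0,"wz":0},{"x":0,"y":-3,"z":-1.2,"wx":0,"wy":0,"wz":0},{"x":0,"y":-4.5,"z":-2,"wx":0,"wy":0,"wz":0},{"x":0,"y":-6,"z":-3,"wx":0,"wy":0,"wz":0},{"x":0,"y":-6.5,"z":-4,"wx":0,"wy":0,"wz":0},{"x":0,"y":-6.5,"z":-4,"wx":0,"wy":0,"wz":0},{"x":0,"y":-6.5,"z":-4,"wx":0,"wy":0,"wz":0}]'
python3 - <<'E'
from geo import *
a=snap("top","pics/t8.png")[120:320,190:430];b=snap("side","pics/s8.png")[80:330,180:440]
cv2.imwrite("pics/j8.png",cv2.cvtColor(np.hstack([cv2.resize(a,(400,333)),cv2.resize(b,(400,385))[:333]]),cv2.COLOR_RGB2BGR))
E
```

```text
t: 18.68
tcp_pos: [0.4968, 0.0288, 0.3029]
tool_rot: [2.843, -0.003, 1.203]
wrist_force: [0.4, 0.5, -0.7]
grip_width: -0.002
grip_force: 0.0
```

```bash
python3 - <<'E'
import cv2,numpy as np
a=cv2.imread("pics/s7.png").astype(int);b=cv2.imread("pics/s8.png").astype(int)
# panel corners region change (left corner & driver/link area) between push end and now
for n,(r,c) in {"left corner":((155,180),(218,236)),"right corner":((108,130),(285,305))}.items(): print(n,np.abs(a-b)[r[0]:r[1],c[0]:c[1]].mean())
E
```

```text
left corner 2.839259259259259
right corner 6.453030303030303
```

```bash
python3 - <<'E'
import cv2
a=cv2.imread("pics/s7.png",0);b=cv2.imread("pics/s8.png",0);ta=cv2.imread("pics/top1.png",0);tb=cv2.imread("pics/t8.png",0);sa=cv2.imread("pics/side1.png",0)
def m(x,y,box):
    u,v,w,h=box;_,s,_,l=cv2.minMaxLoc(cv2.matchTemplate(y[v-10:v+h+10,u-10:u+w+10],x[v:v+h,u:u+w],cv2.TM_CCOEFF_NORMED));return l[0]-10,l[1]-10,round(s,3)
print("panel L,R",m(a,b,(214,155,26,25)),m(a,b,(282,105,26,25)))
for n,bx in dict(servo=(268,255,45,45),jar=(222,230,26,36),spool=(155,375,82,85),wrench=(308,403,80,42),driver=(305,132,40,38),link=(376,140,40,34),mug=(270,450,45,18)).items(): print(n,m(sa,b,bx))
E
```

```text
panel L,R (0, 0, 0.991) (0, 0, 0.811)
servo (0, 0, 0.864)
jar (0, 0, 0.966)
spool (0, 0, 0.995)
wrench (0, 0, 0.996)
driver (-1, -3, 0.36)
link (0, 0, 0.992)
mug (0, 0, 0.997)
```

```bash
python3 -c "
from rig import arm
print(arm.hand_in())"
```

```text
the job is handed in; nothing more can be done
None
```

I turned the key to its stop with the panel shut, then swung the panel back to about 1.8 rad, where it stayed when I backed off; the job was handed in just under 19 s in. The other loose things showed no shift, except that the screwdriver's last image check was inconclusive, though it looked in place in the picture before it.

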